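# Shut the spare-key case by the door

### The arm

A 6-joint arm with a two-finger parallel gripper is mounted at the origin on the work surface. World frame = base frame: x ahead of the robot, y to its left, z up, the work surface at z = 0. Lengths are in m, angles in rad, forces in N, time in s.
With the tool pointing down it reaches from about 0.35 to 0.975 m from the base axis. Payload 4.9 kg.
Tool frame: the origin (TCP) lies between the finger pads; the fingertips stand 19 mm ahead of it and the grasp point (between the pads) is the TCP; z points along the fingers, y is the line along which they close (so a half turn about z gives the same grasp; the last joint's range is limited). The gripper opens to 85 mm and grips with 20 to 120 N. Pads are 22 mm wide; open, the fingers measure 114 mm over their backs; the gripper's body (76 mm by 85 mm) begins 54 mm behind the grasp point. The pads swing forward as they close: fully open they stand 13 mm farther back than shut.
Start: joints at [1.171, 0.053, 1.613, -0, 1.476, -0.119], TCP at [0.173, 0.601, 0.25] pointing down, gripper open.
Joint ranges: [-3.01, 3.01], [-1.01, 2.22], [0.06, 2.58], [-1.02, 4.17], [0.09, 2.62], [-3.14, 3.14]. Speed limits (rad/s): [2.57, 2.57, 3.14, 3.14, 3.14, 3.14].

### API

Orientations are given as a rotation vector (axis times angle).
In Python, from station import ctrl gives the robot as it stands. The module is installed in compiled form; this text tells all that it offers.
- The arm moves only by the tool servo_tool, never from a script. Its argument "increments" is a list that holds one entry, the list of rows, each a list of 5 numbers: the finger opening in cm, from 0 to 8.54, then the shift along the tool's x, y, z in cm, then the turn about the tool's z in degrees. A call has 1 to 5 rows; each row is the pose to reach, as a shift and turn from the pose commanded when the call began, along the tool's axes at that moment; what a row does not reach only later rows make up. A row lasts 1/10 s, in which the tool goes at most 50 mm and 8.59 degrees, less where a joint would pass 70% of its speed; a pose out of reach is approached as far as the arm can. A call with a gripper value outside its range is refused whole. The fingers move at their own pace and stop on an object; "newtons" is the grip in N (left out, the last holds). Time passes only in rows, so rows that repeat a pose let the fingers close. It gives the time, the measured TCP pose, the force, the opening and the grip force at its end, in the units of the state.
- ctrl.get_obs(): the state, without advancing time (a new reading comes with each control period).
- ctrl.get_image(name): name is "scene" or "top"; returns a dict with "img" (400x640x3 uint8, red, green, blue), "fx", "fy", "cx", "cy" (pixels), "rvec" (rotation vector, rad) and "tvec" (3), from world to camera coordinates, as OpenCV has them. Camera axes: x right, y down, z forward; pixel columns grow to the right and rows downward; lengths in m; the calibration is good to about 2 mm. A picture is of the moment at which its call begins. There is no depth.
- ctrl.finish_job(): hands the job in; it is judged then, once.
The state is a dict: "t": time; "q": joint angles; "dq": joint speeds; "effort": joint torques, N m; "tool_pos": TCP position; "tool_rot": TCP orientation; "contact_force": force on the tool from outside, world axes, zero at the start; "wrist_torque": the same for the moment, N m; "opening": finger opening in m; "grip_force": force on a finger pad.
Only numpy, scipy, OpenCV 4.12 (cv2) and the standard library are available. Lean on these libraries where they do the work, as an engineer would, in place of code of your own. Each camera call takes 0.05 s, during which the arm holds its last target. There are 200 camera calls.

### The job

Shut the spare-key case on the console before leaving: with the fingertips, fold its open hinged cover over and down flat, then push it along towards the lip until the cover's front edge is tucked well beneath the lip and stays down by itself. Press gently, do not pinch or lift anything, leave the key in the case and everything else on the console where it is, and finish with the hand clear.

Things in the scene. Friction and masses are not known exactly. Their poses are not given: they have to be found in the camera images.
- case: shallow dark wooden tray with an aluminium cover, screwed to the console; 144 mm along x, 96 mm along y. Origin at the centre of its underside, on the console top; +x points from the hinge end to the lip end, z up. Walls 25 mm high; two hinge cheeks on the side walls (x -68 to -34 mm, y 43 to 48 mm either side) rise to 34 mm.
- cover (a joint): angle of the hinged cover, rad: 0 = flat on the tray, 1.57 = upright, more = leaning back away from the lip, 2.0 = stop. Starts at 1.3 to 1.75. Light hinge (under 0.06 N m) with a weak spring: above about 1 rad it stays where it is left, but let go when flat and not under the lip it springs up to about 0.4 rad.
- cover_slide (a joint): how far the cover's hinge pin has slid towards the lip, m: 0 to 0.018, starts at 0 to 0.003. Friction 4 N, no spring. With the cover flat, its front edge is 6 mm short of the lip's free edge at 0 and 12 mm beneath the lip at 0.018. Past about 0.005 the cover must already be flat, or it meets the lip or lands on top of it.
- hinge (a point): middle of the cover's hinge pin, 28 mm above the console, at x = -58 mm in the case's frame plus the slide value; its axes are the case's
- cover_edge (a point): middle of the cover's front edge, on its outer face (upper face when folded down). The cover is a plate 100 mm long from hinge pin to this edge, 82 mm wide, 4 mm thick; flat, its top is 30 mm above the console, 3 mm below the lip's underside. Axes turn with the cover: x from hinge to front edge, z out of the outer face.
- cover_ledge (a point): foot of the pushing ledge on the cover's outer face, in the middle, 65 mm from the hinge pin; axes as cover_edge. The ledge is a wedge 60 mm wide: a face 6.5 mm high facing the hinge, then sloping down to the plate at 86 mm from the hinge. A fingertip pressed down behind it (hinge side) pushes the cover to the lip.
- lip (a point): middle of the free lower edge of the lip, 33 mm above the console, at x = 48 mm in the case's frame; axes as the case. The lip is a fixed aluminium bar across the case's whole width, from x = 48 to 73 mm, its top 38 mm above the console
- key: brass key 50 mm long, 22 mm wide at the bow, 3 mm thick, lying loose on the tray's inner floor (6 mm above the console); origin on its underside
- earbuds_a: black earbud case 46 x 58 mm, 26 mm high, beside the key case; origin at the centre of its underside; loose bystander, leave it alone
- earbuds_b: black earbud case 46 x 58 mm, 26 mm high, on the key case's other side; origin at the centre of its underside; loose bystander, leave it alone
- balm_tin: pink round lip balm tin with screw lid, 42 mm across, 22 mm high, beyond the lip end; origin at the centre of its underside; loose bystander, leave it alone
- key_dish: stainless bowl 116 mm across, 30 mm high; origin at the centre of its underside; loose bystander, leave it alone
- charge_plate: square glass charging plate 100 x 100 mm, 8 mm thick; origin at the centre of its underside; loose bystander, leave it alone

How it is judged:
On the way:
1. the cover has been folded down flat over the tray (value of joint cover below 0.1 rad), for 0.1 s.
At the end, for the whole second after the job is handed in: the cover lies flat (under 0.06 rad), slid at least 11 mm towards the lip with its front edge at least 4 mm beneath the lip, held by the lip alone; the key is still in the tray and every bystander is within 30 mm of where it stood (value of joint cover below 0.06 rad and value of joint cover_slide above 0.011 m and x of cover_edge in the frame of lip above 0.004 m and z of cover_edge in the frame of lip below 0.0015 m and height (world z) of key below 0.02 m and horizontal distance between key and case below 0.06 m and distance of each of earbuds_a, earbuds_b, balm_tin, key_dish, charge_plate from where it was at the start of the episode below 0.03 m); the robot touches nothing.
It fails at once if a bystander was pushed away, lifted or carried (distance of any of earbuds_a, earbuds_b, balm_tin, key_dish, charge_plate from where it was at the start of the episode above 0.03 m).
It fails at once if a bystander was tipped over (angle between any of earbuds_a, earbuds_b, balm_tin, key_dish, charge_plate's own z axis and vertical above 0.5 rad).
It fails at once if the key was lifted out of the case (height (world z) of key above 0.045 m).
It fails at once if the cover was pinched or pressed hard (over 35 N between fingers and case) (contact force between the fingers and case above 35 N).
It also fails if it takes over 35 s, if anything falls off the work surface, if the arm or the gripper's body presses on something with over 40 N, if the wrist force passes 120 N, or if a joint passes its speed limit or range.

## Working session

There is one attempt and no reset: what is moved stays moved. The work goes in short steps, Python scripts to look and compute and a tool call to move; the robot and the scene stay as the last step left them, time stands still between calls to the robot, and variables do not carry over. Pictures are saved under pics/ and viewed, at most 10 in all, crops included, and the job is handed in when it is done.

Besides the shell and the picture viewer there is one more tool, called after "Emit:" in YAML: its name, and indented under it one key for each argument. servo_tool: Moves the arm, as the interface text tells. Its arguments: {"type":"object","properties":{"increments":{"type":"array"},"newtons":{"type":"number"}},"required":["increments"]}

```bash
mkdir -p pics; cat > h.py <<'E'
import numpy as np, cv2
from station import ctrl
def snap(n,f):
    d=ctrl.get_image(n); cv2.imwrite(f,d['img'][:,:,::-1]); return d
def ray(d,u,v,z):
    R=cv2.Rodrigues(np.array(d['rvec'],float))[0]; t=np.array(d['tvec'],float).ravel()
    c=-R.T@t; r=R.T@np.array([(u-d['cx'])/d['fx'],(v-d['cy'])/d['fy'],1]); return c+r*(z-c[2])/r[2]
def proj(d,p):
    K=np.array([[d['fx'],0,d['cx']],[0,d['fy'],d['cy']],[0,0,1.]])
    return cv2.projectPoints(np.array(p,float).reshape(-1,1,3),np.array(d['rvec'],float),np.array(d['tvec'],float),K,None)[0].reshape(-1,2)
E
python3 - <<'E'
from h import *
import pickle
for n in('top','scene'):
    d=snap(n,f'pics/{n}0.png'); pickle.dump({k:d[k] for k in d if k!='img'},open(n+'.pkl','wb'))
o=ctrl.get_obs(); print(o['tool_pos'],o['tool_rot'],o['t'],o['opening'])
E
```

```text
[0.17300619 0.60004144 0.24918014] [-4.39611755e-01 -3.11020759e+00  2.79836604e-03] 0.1 0.0853102316673635
```

View pics/top0.png

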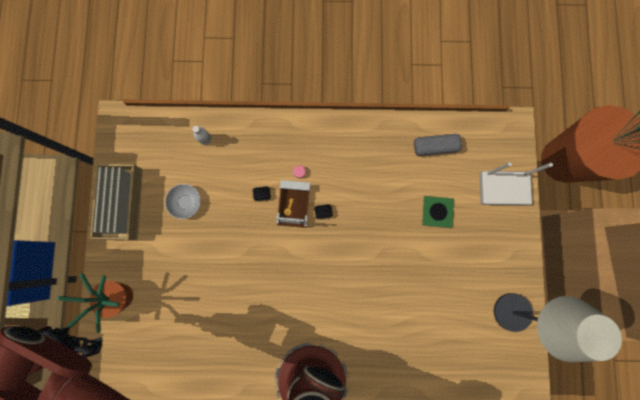

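View pics/scene0.png

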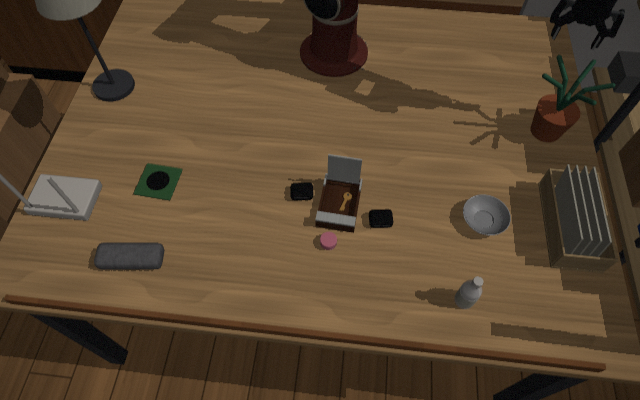

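The top view shows the case around (293,204), with the hinge end nearer the robot and the lip at about (295,186). Earbuds are at (262,194) and (323,212), the tin at (300,172). Next I'll enlarge both views.

```bash
python3 - <<'E'
from h import *
import pickle
a=cv2.imread('pics/top0.png')[160:240,240:350]; b=cv2.imread('pics/scene0.png')[145:255,280:400]
a=cv2.resize(a,None,fx=7,fy=7,interpolation=cv2.INTER_CUBIC);cv2.imwrite('pics/ca.png',a)
b=cv2.resize(b,None,fx=5,fy=5,interpolation=cv2.INTER_CUBIC);cv2.imwrite('pics/cb.png',b)
T=pickle.load(open('top.pkl','rb'));S=pickle.load(open('scene.pkl','rb'))
print(ray(T,293,204,.03),ray(S,340,205,.03),ray(T,294,204,.03)-ray(T,293,204,.03))
print(T['fx'],T['tvec'],S['fx'])
E
```

```text
[0.55441277 0.06787901 0.03      ] [0.57154267 0.07429869 0.03      ] [ 4.85804476e-05 -3.25600555e-03  0.00000000e+00]
415.41045538738894 [-0.00271019  0.57909903  1.30771018] 477.6384297364887
```

View pics/ca.png

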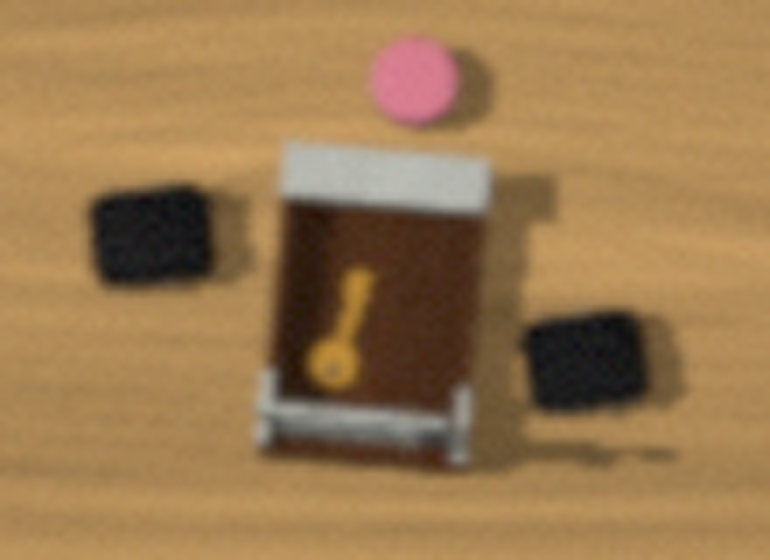

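View pics/cb.png

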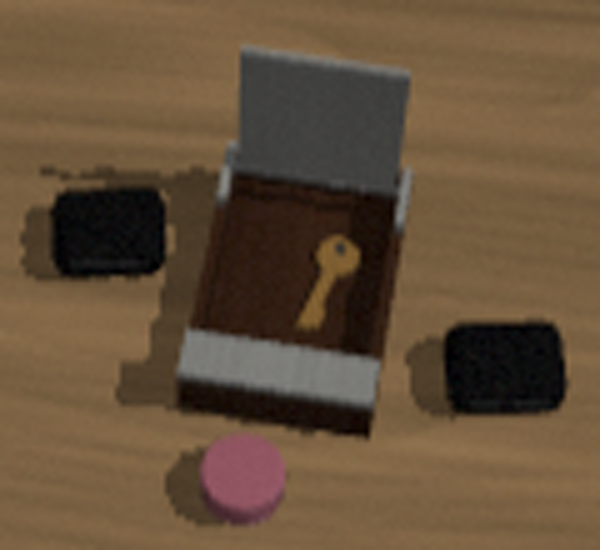

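Lip corners in the top crop are (286,145), (490,160), (488,213), (282,197). In the scene crop, the cover's edge corners are (242,48) and (410,72). From these I'll fit the pose and the cover angle.

```bash
cat > fit.py <<'E'
from h import *
import pickle
from scipy.optimize import least_squares
T=pickle.load(open('top.pkl','rb'));S=pickle.load(open('scene.pkl','rb'))
top={(73,48,38):(286,145),(73,-48,38):(490,160),(48,-48,38):(488,213),(48,48,38):(282,197),(-34,48,34):(263,370),(-68,48,34):(256,447),(-34,-48,34):(471,385),(-68,-48,34):(468,462)}
sc={(48,-48,38):(192,330),(48,48,38):(381,357),(73,-48,38):(180,378),(73,48,38):(373,403)}
cv=[((-41),(242,48)),(41,(410,72))]
px=lambda u,k,o:(np.array(u)+.5)/k-.5+o
def w(p,L): 
    c,s=np.cos(p[2]),np.sin(p[2]); L=np.array(L,float)/1000
    return np.c_[p[0]+c*L[:,0]-s*L[:,1],p[1]+s*L[:,0]+c*L[:,1],L[:,2]]
def res(p):
    a=p[3]; C=[(-56.5+100*np.cos(a)-2*np.sin(a),y,28+100*np.sin(a)+2*np.cos(a)) for y,_ in cv]
    r=[proj(T,w(p,list(top)))-px(list(top.values()),7,(240,160)),proj(S,w(p,list(sc)))-px(list(sc.values()),5,(280,145)),proj(S,w(p,C))-px([q for _,q in cv],5,(280,145))]
    return np.vstack(r).ravel()
if __name__=='__main__':
    f=least_squares(res,[.57,.07,0,1.5]); p=f.x; print(p,'yawdeg',np.degrees(p[2])); print(res(p).reshape(-1,2).round(1).tolist())
    print('edge',w(p,[(-56.5+100*np.cos(p[3])-2*np.sin(p[3]),0,28+100*np.sin(p[3]))]),'hinge',w(p,[(-56.5,0,28)]),'lip',w(p,[(48,0,33)]))
    for n,u in(('eA',(152,236)),('eB',(588,361)),('tin',(415,80))): print(n,ray(T,*px(u,7,(240,160)),.024))
    R=cv2.Rodrigues(ctrl.get_obs()['tool_rot'])[0]; print(R.round(3))
E
python3 fit.py
```

```text
[ 0.55471892  0.06962824 -0.05898579  1.59061244] yawdeg -3.379636689573615
[[-1.0, 0.1], [-0.7, 0.1], [-1.0, 0.1], [-1.0, 0.2], [-0.4, 0.6], [-0.3, 0.1], [-0.5, 0.7], [-0.9, 0.2], [-1.5, 0.4], [-0.3, 0.9], [-0.9, -0.3], [-0.1, 0.6], [-1.0, -0.1], [-0.6, -0.2]]
edge [[0.49434301 0.0731937  0.12798037]] hinge [[0.49831718 0.07295901 0.028     ]] lip [[0.60263544 0.06679856 0.033     ]]
eA [0.58895785 0.17296576 0.024     ]
eB [ 0.53313628 -0.03210206  0.024     ]
tin [0.66524747 0.05108576 0.024     ]
[[-0.961  0.277 -0.001]
 [ 0.277  0.961 -0.002]
 [ 0.    -0.002 -1.   ]]
```

Emit:
servo_tool:
  increments:
    - [[0,-3,-3,0,0],[0,-6,-6,0,0],[0,-9,-9,0,0],[0,-12,-12,0,0],[0,-15,-15,0,0]]
  newtons: 30

```text
t: 0.6
tool_pos: [0.276, 0.4131, 0.2497]
tool_rot: [-0.439, -3.111, 0.001]
contact_force: [1.6, 0.4, -0.4]
opening: 0.0122
grip_force: 0.0
```

Emit:
servo_tool:
  increments:
    - [[0,-3,-3,0,0],[0,-6,-6,0,0],[0,-9,-9,0,0],[0,-12,-12,0,0],[0,-15,-15,0,0]]

```text
t: 1.1
tool_pos: [0.3785, 0.2275, 0.2499]
tool_rot: [-0.439, -3.111, 0.0]
contact_force: [-0.3, 0.3, 1.1]
opening: -0.0001
grip_force: 0.0
```

Emit:
servo_tool:
  increments:
    - [[0,-3,-3,0,-5],[0,-6,-6,0,-10],[0,-9,-9,0,-12.7],[0,-12.4,-12.4,0,-12.7],[0,-12.4,-12.4,0,-12.7]]

```text
t: 1.6
tool_pos: [0.4645, 0.0714, 0.2499]
tool_rot: [-0.104, -3.14, 0.003]
contact_force: [0.5, 0.6, 0.6]
opening: -0.0004
grip_force: 0.0
```

Emit:
servo_tool:
  increments:
    - [[0,0,0,4,0],[0,0,0,8,0],[0,0,0,12,0],[0,0,0,15.3,0],[0,0,0,15.3,0]]

```text
t: 2.1
tool_pos: [0.4582, 0.0761, 0.0916]
tool_rot: [-0.092, -3.128, 0.0]
contact_force: [-0.6, -0.9, -0.4]
opening: 0.0
grip_force: 0.0
```

```bash
python3 - <<'E'
from h import *
d=snap('scene','pics/s1.png'); o=ctrl.get_obs(); print(o['tool_pos'],o['tool_rot'],o['contact_force'],o['t'])
b=cv2.imread('pics/s1.png')[105:255,280:400]; cv2.imwrite('pics/c1.png',cv2.resize(b,None,fx=4,fy=4,interpolation=cv2.INTER_CUBIC))
E
```

```text
[0.46060399 0.07610802 0.09482102] [-9.18831298e-02 -3.13385017e+00  9.74553828e-05] [-0.54065555  0.72290152  0.71147787] 2.15
```

View pics/c1.png

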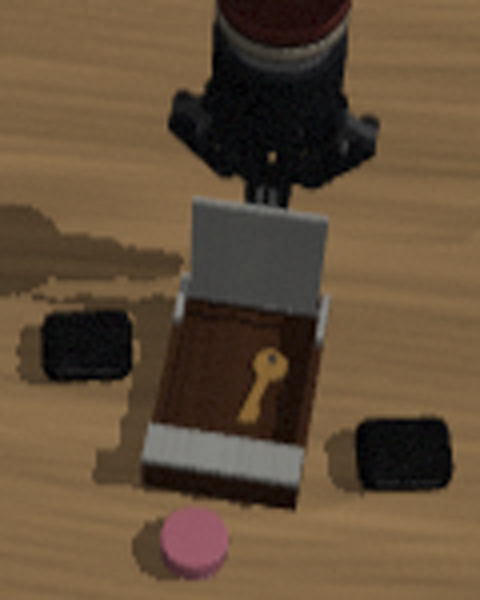

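The closed fingers stand behind the upright cover at (268,200), roughly centred on it, so I'll push forward.

Emit:
servo_tool:
  increments:
    - [[0,-0.8,0,0,0],[0,-1.5,0,0,0],[0,-2.2,0,0,0],[0,-2.9,0,0,0],[0,-3.6,0,0,0]]

```text
t: 2.65
tool_pos: [0.5002, 0.0734, 0.0981]
tool_rot: [0.093, 3.139, 0.0]
contact_force: [-0.2, -1.5, -0.1]
opening: 0.0
grip_force: 0.2
```

Emit:
servo_tool:
  increments:
    - [[0,-0.5,0,0.1,0],[0,-1.0,0,0.3,0],[0,-1.5,0,0.6,0],[0,-1.9,0,0.9,0],[0,-1.9,0,0.9,0]]

```text
t: 3.15
tool_pos: [0.518, 0.0723, 0.0876]
tool_rot: [-0.093, -3.139, 0.0]
contact_force: [0.0, -0.8, -0.3]
opening: -0.0002
grip_force: 0.0
```

```bash
python3 - <<'E'
from h import *
d=snap('scene','pics/s2.png'); o=ctrl.get_obs(); print(o['tool_pos'],o['contact_force'],o['t'])
b=cv2.imread('pics/s2.png')[105:255,280:400]; cv2.imwrite('pics/c2.png',cv2.resize(b,None,fx=4,fy=4,interpolation=cv2.INTER_CUBIC))
E
```

```text
[0.5178321  0.07234414 0.08777906] [-0.7771716   0.87164236 -0.4569059 ] 3.2
```

View pics/c2.png

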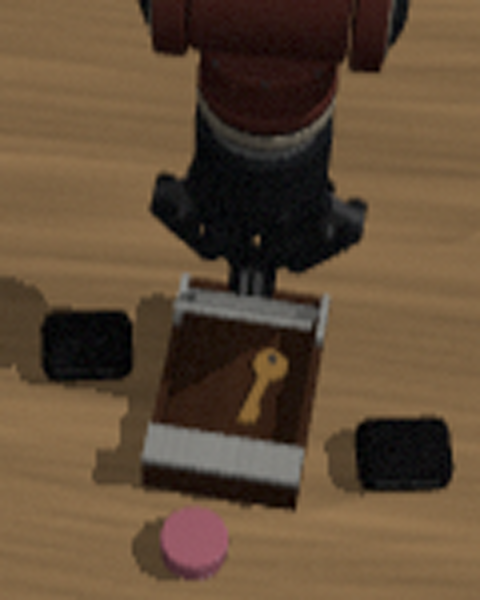

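The cover is now seen edge-on at (250,305), about 1 rad, with the fingertip above and behind it. I'll continue along the arc.

Emit:
servo_tool:
  increments:
    - [[0,-0.4,0,0.3,0],[0,-0.8,0,0.7,0],[0,-1.1,0,1.1,0],[0,-1.4,0,1.5,0],[0,-1.6,0,1.9,0]]

```text
t: 3.7
tool_pos: [0.5343, 0.0714, 0.069]
tool_rot: [0.093, 3.14, -0.0]
contact_force: [-0.2, -1.2, -0.2]
opening: 0.0004
grip_force: 0.3
```

Emit:
servo_tool:
  increments:
    - [[0,-0.2,0,0.4,0],[0,-0.3,0,0.8,0],[0,-0.4,0,1.2,0],[0,-0.5,0,1.5,0],[0,-0.5,0,1.5,0]]

```text
t: 4.2
tool_pos: [0.5386, 0.0711, 0.0536]
tool_rot: [-0.093, -3.139, -0.0]
contact_force: [0.4, -0.2, 1.1]
opening: 0.0001
grip_force: 0.1
```

Emit:
servo_tool:
  increments:
    - [[0,0,0,0.15,0],[0,0,0,0.3,0],[0,0,0,0.4,0],[0,0,0,0.45,0],[0,0,0,0.45,0]]

```text
t: 4.7
tool_pos: [0.539, 0.0711, 0.0498]
tool_rot: [0.093, 3.14, 0.0]
contact_force: [-0.9, -0.3, 0.5]
opening: -0.0002
grip_force: 0.1
```

Emit:
servo_tool:
  increments:
    - [[0,0,0,0.1,0],[0,0,0,0.1,0]]

```text
t: 4.9
tool_pos: [0.5391, 0.0711, 0.049]
tool_rot: [0.093, 3.14, 0.0]
contact_force: [0.0, -0.0, 2.3]
opening: 0.0
grip_force: 0.6
```

Emit:
servo_tool:
  increments:
    - [[0,0,0,0.06,0],[0,0,0,0.06,0],[0,0,0,0.06,0]]

```text
t: 5.2
tool_pos: [0.5392, 0.0711, 0.0487]
tool_rot: [0.093, 3.14, -0.0]
contact_force: [-0.6, -0.3, 5.3]
opening: 0.0
grip_force: 2.7
```

Emit:
servo_tool:
  increments:
    - [[0,-0.3,0,0,0],[0,-0.6,0,0,0],[0,-0.9,0,0,0],[0,-1.1,0,0,0],[0,-1.1,0,0,0]]

```text
t: 5.7
tool_pos: [0.5498, 0.0704, 0.0486]
tool_rot: [-0.093, -3.139, 0.0]
contact_force: [-3.3, -0.3, 6.2]
opening: -0.0001
grip_force: 3.3
```

Emit:
servo_tool:
  increments:
    - [[0,-0.2,0,0,0],[0,-0.4,0,0,0],[0,-0.6,0,0,0],[0,-0.6,0,0,0]]

```text
t: 6.1
tool_pos: [0.5557, 0.07, 0.0486]
tool_rot: [-0.093, -3.139, 0.001]
contact_force: [-3.3, -0.3, 6.8]
opening: -0.0001
grip_force: 3.3
```

Emit:
servo_tool:
  increments:
    - [[0,-0.2,0,0,0],[0,-0.4,0,0,0],[0,-0.6,0,0,0],[0,-0.6,0,0,0]]

```text
t: 6.5
tool_pos: [0.5612, 0.0699, 0.0484]
tool_rot: [-0.093, -3.138, -0.0]
contact_force: [-4.5, -0.1, 7.0]
opening: 0.0
grip_force: 3.6
```

Emit:
servo_tool:
  increments:
    - [[0,-0.2,0,0,0],[0,-0.4,0,0,0],[0,-0.6,0,0,0],[0,-0.6,0,0,0]]

```text
t: 6.9
tool_pos: [0.5672, 0.0695, 0.0483]
tool_rot: [-0.093, -3.138, -0.0]
contact_force: [-3.7, 0.5, 6.2]
opening: -0.0001
grip_force: 3.2
```

```bash
python3 - <<'E'
from h import *
d=snap('scene','pics/s3.png'); o=ctrl.get_obs(); print(o['tool_pos'],o['contact_force'],o['t'])
b=cv2.imread('pics/s3.png')[160:240,300:390]; cv2.imwrite('pics/c3.png',cv2.resize(b,None,fx=7,fy=7,interpolation=cv2.INTER_CUBIC))
E
```

```text
[0.56723578 0.06955338 0.04834758] [-4.26208535  0.46408854  5.84949517] 6.95
```

View pics/c3.png

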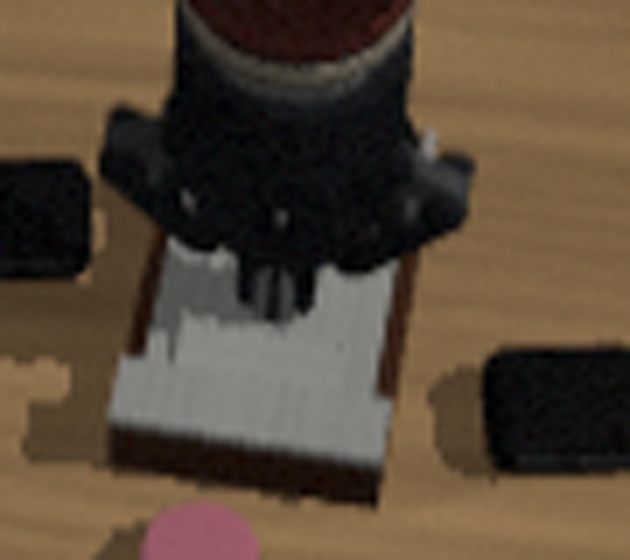

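The cover lies flat and meets the lip at about row 370. I'll push on until the end stop shows in the force.

Emit:
servo_tool:
  increments:
    - [[0,-0.2,0,0,0],[0,-0.4,0,0,0],[0,-0.4,0,0,0]]

```text
t: 7.25
tool_pos: [0.5697, 0.0694, 0.0479]
tool_rot: [-0.092, -3.133, -0.0]
contact_force: [-7.8, 0.5, 10.3]
opening: 0.0001
grip_force: 7.3
```

Emit:
servo_tool:
  increments:
    - [[0,-0.15,0,0,0],[0,-0.15,0,0,0]]

```text
t: 7.45
tool_pos: [0.5698, 0.0694, 0.0476]
tool_rot: [-0.092, -3.13, -0.0]
contact_force: [-12.4, 1.4, 12.1]
opening: 0.0001
grip_force: 9.1
```

Stalled at the expected full-slide position (force rising, position fixed). I'll unload, back off, then lift away.

Emit:
servo_tool:
  increments:
    - [[0,0.25,0,-0.05,0],[0,0.3,0,-0.2,0],[0,0.4,0,-0.5,0],[0,0.4,0,-2,0],[0,0.4,0,-4,0]]

```text
t: 7.95
tool_pos: [0.5687, 0.0693, 0.0881]
tool_rot: [-0.093, -3.138, 0.0]
contact_force: [0.4, 0.1, 0.2]
opening: -0.0001
grip_force: 0.0
```

Emit:
servo_tool:
  increments:
    - [[0,2,0,-4,0],[0,5,0,-7,0],[0,8,0,-10,0],[0,11,0,-10,0],[0,11,0,-10,0]]

```text
t: 8.45
tool_pos: [0.4582, 0.0761, 0.1901]
tool_rot: [0.092, 3.137, 0.0]
contact_force: [0.4, -0.1, -0.0]
opening: -0.0001
grip_force: 0.0
```

```bash
python3 - <<'E'
from h import *
d=snap('scene','pics/s4.png'); o=ctrl.get_obs(); print(o['tool_pos'],o['contact_force'],o['t'])
b=cv2.imread('pics/s4.png')[150:260,280:400]; b=cv2.resize(b,None,fx=5,fy=5,interpolation=cv2.INTER_CUBIC)
cv2.imwrite('pics/c4.png',b)
E
```

```text
[0.45930265 0.07593126 0.18956055] [1.67071321 0.69483456 0.53206001] 8.5
```

View pics/c4.png

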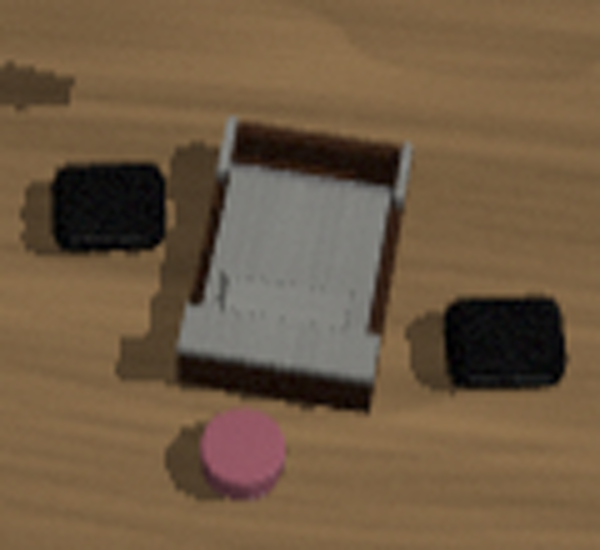

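The cover is flat with its front tucked under the lip at row 305–330. Its hinge edge has slid forward to row 165, the bystanders haven't moved, and the hand is clear.

```bash
python3 -c "
from station import ctrl; print(ctrl.finish_job())"
```

```text
the job is handed in; nothing more can be done
None
```

I folded the key case's cover flat and slid it to its stop under the lip, and the last picture shows it staying down with the hand clear and the neighbouring items (both earbud cases and the tin) unmoved; the job is handed in at about 8.5 s, but no verdict came back.

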